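Unclamp the brown spice jar and hold its label up to the label reader

TASK

Swing the bar that holds the two spice jars down in the wooden rack a full quarter turn open, then take out the brown jar and hold it up in front of the label reader's window: upright, its paper label squarely facing the glass, the middle of the label level with the middle of the window and about 7 cm from it. Finish still holding the jar there, still, in the air. Do not touch the reader, leave the green jar in its well and the bar open, and do not disturb the other things on the worktop.

Things in the scene. Friction and masses are not known exactly. Their poses are not given: they have to be found in the camera images.
- brown_jar: Spice jar with brown contents and black cap, 95 mm tall: round clear body 42 mm wide up to 78 mm (contents up to 50 mm), cap 37 mm wide above. Origin: centre of its underside; z up; the paper label is on its -x side. About 0.11 kg, loose, in one of the rack's two wells, label turned about to the robot or to the robot's right. Lift it straight up; it can be gripped round the cap from above.
- label (a point): The middle of the brown jar's white paper label, on the jar's outside, 33 mm above its underside and 21 mm from its axis (jar frame: -0.021, 0, 0.033). The label, 33 mm tall, goes about a third of the way round and looks along the jar's own -x. Axes as the jar's.
- green_jar: The other jar, the same in shape and size but with green contents; loose, in the other well. It stays there. Origin: centre of its underside, z up.
- jar_rack: Fixed wooden block 90 x 170 x 25 mm (x, y, z). Origin: centre of its underside. Wells at y = +50 and -50 mm (x = 0), 45 mm wide, 18 mm deep: a jar's underside is 7 mm and its cap's top 102 mm above the worktop. Which jar is in which well varies. A steel post 13 mm thick between the wells carries the bar.
- turn_bar (a joint): Flat steel bar, 124 x 16 x 6 mm, turning about the upright post in the rack's middle; underside 107 mm above the worktop. 0 = closed, along the rack's y over both caps (5 mm above them). Opens counter-clockwise seen from above to a stop at 1.57 rad, along the rack's x, jars free. Starts at 0 to 0.25. Friction about 0.04 N m; stays where it is left.
- bar_grip (a point): Middle of the bar's red grip fin, on the post's axis, 125 mm above the worktop. The fin stands upright on the bar: 40 mm along the bar, 11 mm thick, 22 mm tall (113 to 135 mm above the worktop). Its y axis runs along the bar and turns with it.
- label_reader: Fixed label reader: white head 50 x 100 x 85 mm (x, y, z; 107 to 193 mm above the worktop) on a post and a black foot 120 x 100 x 10 mm. Origin: on the worktop below the front face of the head. The window looks along its own -x, roughly to the robot's left; z up. The foot reaches 45 mm out in front of the window.
- window (a point): Middle of the reader's greenish glass window (56 mm wide, 44 mm tall, a dark round lens in its middle, a red strip at either side), 150 mm above the worktop. Axes as the reader's: glass looks along -x, y level along the glass, z up. A label shown properly is at about (-0.070, 0, 0) here, its own x axis pointing the other way from this x axis.
- salt_shaker: Bystander: clear salt shaker, 44 mm wide, 90 mm tall, loose, at the back; origin under its centre.
- egg_timer: Bystander: white and black egg timer, 59 mm wide and tall, loose, at the back; origin under its centre.
- pepper_mill: Bystander: dark wooden pepper mill, 58 mm wide, 130 mm tall, loose, at the back; origin under its centre.
Not all that is in view belongs to the job. What is shaped like the brown_jar but blue or red is not meant.

How it is judged:
By the outcome, as a careful person would: the job done as asked, in the order asked, and still so for the second after the job is handed in, while the arm keeps its last pose, push and grip.
It also fails if it takes over 50 s, if anything falls off the work surface, if the arm or the gripper's body presses on something with over 40 N, if the wrist force passes 120 N, or if a joint passes its speed limit or range.

ROBOT

A 6-joint arm with a two-finger parallel gripper is mounted at the origin on a cart in front of the work surface, level with it; the furniture and walls round the work are solid. World frame = base frame: x ahead of the robot, y to its left, z up, the work surface at z = 0. Lengths are in m, angles in rad, forces in N, time in s.
With the tool pointing down it reaches from about 0.3 to 0.775 m from the base axis. Payload 14.6 kg.
Tool frame: the origin (TCP) lies on the mounting face of the last link; the fingertips stand 199 mm ahead of it and the grasp point (between the pads) lies 180 mm ahead of it; z points along the fingers, y is the line along which they close (so a half turn about z gives the same grasp; the last joint's range is limited). The gripper opens to 94 mm and grips with 3 to 60 N. Pads are 16 mm wide; open, the fingers measure 119 mm over their backs; the gripper's body (75 mm by 177 mm) begins 78 mm behind the grasp point.
Start: joints at [-1.367, 0.3, 1.521, -0, 1.321, -0.067], TCP at [0.147, -0.53, 0.405] pointing down, gripper open.
Joint ranges: [-3.03, 3.03], [-0.79, 2.21], [0.23, 2.52], [-1.04, 4.18], [0, 3.07], [-2.55, 2.55]. Speed limits (rad/s): [2.22, 2.22, 2.57, 3.14, 3.14, 3.14].

INTERFACE

Orientations are given as [roll, pitch, yaw] about the fixed x, y, z axes, in that order (R = Rz(yaw) Ry(pitch) Rx(roll)).
In Python, from station import telemetry, cams, workorder, finder gives the robot as it stands.
- The arm moves only by the tool jog_arm, never from a script. Its argument "rows" is a list of rows, each an object with "gripper": the finger opening in m, from 0 to 0.094; "slide": the shift along the tool's x, y, z in m, a list of three; "spin": the turn about the tool's z in rad. In form: [{"gripper": gripper, "slide": [tx, ty, tz], "spin": spin}, ...]. A call has 1 to 8 rows; each row is the pose to reach, as a shift and turn from the pose commanded when the call began, along the tool's axes at that moment; what a row does not reach only later rows make up. A row lasts 1/10 s, in which the tool goes at most 50 mm and 8.59 degrees, less where a joint would pass 70% of its speed; a pose out of reach is approached as far as the arm can. A call with a gripper value outside its range is refused whole. The fingers move at their own pace and stop on an object; "squeeze" is the grip in N (left out, the last holds). Time passes only in rows, so rows that repeat a pose let the fingers close. It gives the time, the measured TCP pose, the force, the opening and the grip force at its end, in the units of the state.
- telemetry.get_obs(): the state, without advancing time (a new reading comes with each control period).
- cams.camera(name): name is "scene" or "side" or "wrist"; returns (picture, depth): 420x560x3 uint8, red, green, blue; 420x560 float32, m along the optical axis (not along the pixel's ray), 0 where there is no reading.
- cams.camera_info(name): a dict with "camera_matrix" (3x3 intrinsics, pixels), "k1" (the pictures are not rectified: a ray, as slopes to the right and down, at radius r is drawn at 1 + k1 r^2 times it, then the intrinsics apply), "R" (3x3) and "t" (3): a world point X has camera coordinates R X + t; the wrist camera has in their place "tool_from_camera" (4x4, takes a point from camera to tool coordinates, whose origin is the TCP and whose axes are the flange's). Camera axes: x right, y down, z forward; pixel columns grow to the right and rows downward; lengths in m; the calibration is good to about 2 mm. A picture is of the moment at which its call begins: read the wrist's pose just before it. camera_info takes no time and is no camera call.
- workorder.hand_in(): hands the job in; it is judged then, once.
Trained networks look in the newest picture that a camera, given by its name, has taken for a name from the list of things; names that differ only in an ending like _2 or _b are one class to them, and where a whole thing is asked for, a point or a joint stands for the part that bears it (a point fixed in the world has none). Each returns a list of dicts, best first, with "confidence" (0 to 1); they miss things now and then, are a little off and sometimes report something else, mostly with a low value. They report only what shows in the picture. A call takes as long as a camera call. They do not tell look-alikes from the thing itself.
- finder.find_in(target, camera): "point" ([x, y, z] in m, in world coordinates, good to about 4 mm: the middle of the surface that is visible of it).
- finder.masks_of(target, camera): "region" (420x560 bool, what is visible of it).
The state is a dict: "time_s": time; "qpos": joint angles; "joint_vel": joint speeds; "tau": joint torques, N m; "ee_pos": TCP position; "eef_rot": TCP orientation; "force": force on the tool from outside, world axes, zero at the start; "moment": the same for the moment, N m; "grip_width": finger opening in m; "grip_force": force on a finger pad.
Only numpy, scipy, OpenCV 4.12 (cv2) and the standard library are available. Lean on these libraries where they do the work, as an engineer would, in place of code of your own. Each camera call takes 0.05 s, during which the arm holds its last target. There are 200 camera calls.

## Working session

There is one attempt and no reset: what is moved stays moved. The work goes in short steps, Python scripts to look and compute and a tool call to move; the robot and the scene stay as the last step left them, time stands still between calls to the robot, and variables do not carry over. Pictures are saved under pics/ and viewed, at most 10 in all, crops included, and the job is handed in when it is done.

Besides the shell and the picture viewer there is one more tool, called after ">>>" as name([rows], argument=value, ...), one row to a line, values as JSON. jog_arm: Moves the arm, as the interface text tells. Its arguments: {"type":"object","properties":{"rows":{"type":"array","items":{"type":"object","properties":{"gripper":{"type":"number"},"slide":{"type":"array","items":{"type":"number"}},"spin":{"type":"number"}}}},"squeeze":{"type":"number"}},"required":["rows"]}

```bash
ls; mkdir -p pics
cat > h.py <<'E'
import numpy as np, cv2
from scipy.spatial.transform import Rotation as Ro
from station import telemetry, cams, workorder, finder
def T_tool():
    o=telemetry.get_obs(); T=np.eye(4); T[:3,:3]=Ro.from_euler('xyz',o['eef_rot']).as_matrix(); T[:3,3]=o['ee_pos']; return T
def shot(name):
    T=T_tool(); im,d=cams.camera(name); ci=cams.camera_info(name)
    if name=='wrist': W=T@np.array(ci['tool_from_camera'])
    else:
        W=np.eye(4); W[:3,:3]=np.array(ci['R']).T; W[:3,3]=-W[:3,:3]@np.array(ci['t'])
    return im,d,np.array(ci['camera_matrix']),ci['k1'],W
def cloud(s):
    im,d,K,k1,W=s; v,u=np.mgrid[:420,:560].astype(float)
    P=cv2.undistortPoints(np.stack([u.ravel(),v.ravel()],1)[:,None],K,np.array([k1,0,0,0.]))[:,0]
    z=d.ravel(); X=np.c_[P*z[:,None],z]@W[:3,:3].T+W[:3,3]; X[z==0]=np.nan
    return X.reshape(420,560,3)
def save(n,im): cv2.imwrite('pics/'+n,im[:,:,::-1])
E
python3 - <<'E'
from h import *
print(telemetry.get_obs())
for c in ['scene','side','wrist']:
    s=shot(c); np.savez('/tmp/'+c,im=s[0],d=s[1],K=s[2],k1=s[3],W=s[4]); save(c+'.png',s[0])
    for t in ['brown_jar','green_jar','jar_rack','turn_bar','bar_grip','label','label_reader','window','salt_shaker','egg_timer','pepper_mill']:
        print(c,t,[(np.round(r['point'],3).tolist(),round(r['confidence'],2)) for r in finder.find_in(t,c)][:4])
E
```

```text
pics
{'time_s': 0.0, 'qpos': array([-1.36657966e+00,  3.00485427e-01,  1.52158056e+00, -9.74053596e-06,
        1.32072828e+00, -6.66176559e-02]), 'joint_vel': array([-0.00087957,  0.00097359,  0.00109248, -0.00096199,  0.00054643,
        0.00049311]), 'tau': array([-4.24569644e-04, -5.31802511e+01, -3.52738237e+01,  7.08405278e-02,
        2.44555034e-02, -7.83539804e-05]), 'ee_pos': array([ 0.14712515, -0.52992353,  0.40407856]), 'eef_rot': array([-3.14039308e+00, -7.05752985e-05,  2.70836700e-01]), 'force': array([ 0.51802937, -0.18448634,  0.6628761 ]), 'moment': array([-0.06055157, -0.011772  ,  0.03244762]), 'grip_force': 0.0, 'grip_width': 0.09388564828093972}
scene brown_jar [([0.549, 0.256, 0.054], 0.89), ([0.465, 0.248, 0.05], 0.89), ([0.392, 0.175, 0.051], 0.88), ([0.516, 0.16, 0.061], 0.65)]
scene green_jar [([0.502, 0.052, 0.053], 0.79), ([0.517, 0.156, 0.061], 0.22)]
scene jar_rack [([0.505, 0.097, 0.019], 0.66)]
scene turn_bar [([0.514, 0.103, 0.111], 0.69)]
scene bar_grip [([0.517, 0.107, 0.109], 0.61)]
scene label [([0.396, 0.173, 0.052], 0.89), ([0.546, 0.25, 0.06]
[... 608 characters left out ...]
[0.517, 0.131, 0.112], 0.66), ([0.668, -0.02, 0.036], 0.49)]
side label [([0.531, 0.176, 0.058], 0.96), ([0.403, 0.201, 0.05], 0.92), ([0.557, 0.277, 0.053], 0.65)]
side label_reader [([0.509, 0.147, 0.025], 0.65), ([0.478, -0.237, 0.105], 0.57)]
side window [([0.487, -0.23, 0.104], 0.86), ([0.51, 0.142, 0.025], 0.54)]
side salt_shaker [([0.68, 0.1, 0.056], 0.98), ([0.486, -0.236, 0.103], 0.16)]
side egg_timer [([0.668, -0.02, 0.037], 0.61)]
side pepper_mill [([0.673, -0.122, 0.07], 0.68)]
wrist brown_jar []
wrist green_jar []
wrist jar_rack []
wrist turn_bar []
wrist bar_grip []
wrist label []
wrist label_reader []
wrist window []
wrist salt_shaker []
wrist egg_timer []
wrist pepper_mill []
```

View pics/scene.png

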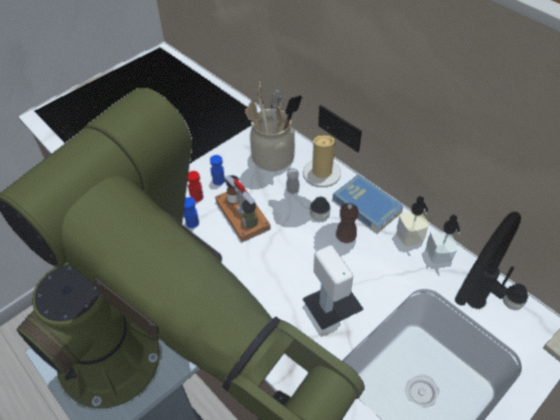

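View pics/side.png

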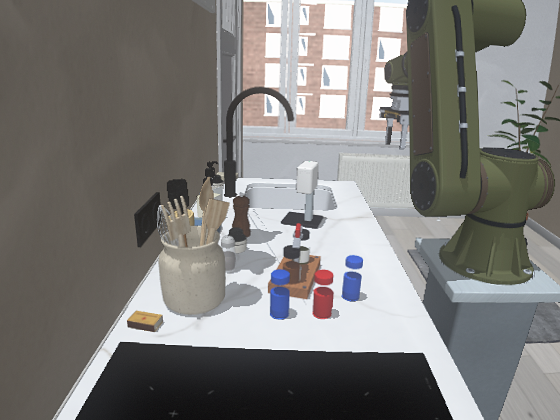

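Run:
```python
from h import *
for c in ['scene','side']:
    z=np.load(f'/tmp/{c}.npz'); X=cloud((z['im'],z['d'],z['K'],float(z['k1']),z['W']))
    print(c,'cam at',z['W'][:3,3],'fwd',z['W'][:3,2])
    b=(X[...,2]>.085)&(X[...,2]<.15)&(X[...,0]>.42)&(X[...,0]<.62)&(X[...,1]>0)&(X[...,1]<.24)
    im=z['im'].astype(int)
    # red fin
    r=b&(im[...,0]>120)&(im[...,1]<80)&(X[...,2]>.11); print('fin',r.sum(),np.nanmedian(X[r],0),X[r].min(0),X[r].max(0))
    t=(X[...,2]>.10)&b; print('bar+fin',t.sum(),X[t].min(0),X[t].max(0))
    for zz in (.1,.105,.11,.115,.12,.13): 
        q=b&(abs(X[...,2]-zz)<.0025); print(zz,q.sum(),np.round(X[q].mean(0),3) if q.any() else '')
    print('bg z', np.nanmedian(X[(X[...,0]>.4)&(X[...,0]<.6)&(X[...,1]>-.15)&(X[...,1]<-.05)],0))
```

```text
scene cam at [-0.0584572  -0.69386223  1.18764325] fwd [ 0.43477543  0.47792011 -0.76325795]
fin 39 [0.51672245 0.10969023 0.13213825] [0.51033328 0.0920603  0.11827198] [0.52493797 0.13161967 0.13527131]
bar+fin 310 [0.48618319 0.04209543 0.10008761] [0.54190144 0.17444343 0.13711755]
0.1 93 [0.508 0.09  0.1  ]
0.105 31 [0.509 0.082 0.105]
0.11 108 [0.514 0.11  0.11 ]
0.115 57 [0.513 0.104 0.114]
0.12 9 [0.513 0.109 0.119]
0.13 29 [0.516 0.114 0.13 ]
bg z [ 0.48955128 -0.09809557 -0.0015398 ]
side cam at [0.55178475 0.96622798 0.47976694] fwd [ 0.01231885 -0.93899216 -0.34371785]
fin 56 [0.51942727 0.12953718 0.13045774] [0.51424039 0.09438275 0.11230186] [0.52555237 0.13530083 0.13522946]
bar+fin 296 [0.49011732 0.049072   0.10001026] [0.5494349  0.18116903 0.13522946]
0.1 142 [0.524 0.139 0.1  ]
0.105 5 [0.517 0.151 0.107]
0.11 61 [0.521 0.145 0.111]
0.115 57 [0.519 0.13  0.114]
0.12 12 [0.521 0.131 0.12 ]
0.13 11 [0.519 0.131 0.13 ]
bg z [ 0.48119094 -0.09737701 -0.00081773]
```

The scene picture shows the rack at about (242,213), with a dark jar at (232,196) and the green jar at (250,208) under the bar. The red jar at (195,183) and the blue jars at (217,167) and (191,210) stand outside the rack. The reader's head is at (333,272), and the shaker, timer and mill are behind the rack. The side picture shows the rack at (297,275), the red fin at (297,232), the reader at (308,180), and the blue and red jars standing in front. The brown jar should be the one in the +y well. I'll check that with the wrist camera.

Run:
```python
from h import *
print(np.round(cams.camera_info('wrist')['tool_from_camera'],3))
T=T_tool()
# want flange over rack
p=np.array([0.44,0.09,0.47]); print(np.round(T[:3,:3].T@(p-T[:3,3]),3))
```

```text
[[ 0.    -0.964 -0.266  0.078]
 [ 1.     0.    -0.    -0.001]
 [ 0.    -0.266  0.964  0.02 ]
 [ 0.     0.     0.     1.   ]]
[ 0.448 -0.519 -0.065]
```

>>> jog_arm([
  {"gripper": 0.094,"slide": [0,0,-0.05],"spin": 0},
  {"gripper": 0.094,"slide": [0.448,-0.519,-0.065],"spin": -1.3},
  {"gripper": 0.094,"slide": [0.448,-0.519,-0.065],"spin": -1.3},
  {"gripper": 0.094,"slide": [0.448,-0.519,-0.065],"spin": -1.3},
  {"gripper": 0.094,"slide": [0.448,-0.519,-0.065],"spin": -1.3},
  {"gripper": 0.094,"slide": [0.448,-0.519,-0.065],"spin": -1.3},
  {"gripper": 0.094,"slide": [0.448,-0.519,-0.065],"spin": -1.3},
  {"gripper": 0.094,"slide": [0.448,-0.519,-0.065],"spin": -1.3},
])

```text
time_s: 2.6
ee_pos: [0.2967, -0.2116, 0.4626]
eef_rot: [3.141, 0.0, 1.326]
force: [2.4, -0.4, 0.7]
grip_width: 0.0942
grip_force: 0.0
```

Run:
```python
from h import *
T=T_tool()
p=np.array([0.46,0.11,0.47]); print(np.round(T[:3,:3].T@(p-T[:3,3]),3), telemetry.get_obs()['eef_rot'],T[:3,3])
```

```text
[ 0.352  0.081 -0.007] [3.14075420e+00 4.16356100e-04 1.32641544e+00] [ 0.29670124 -0.21161367  0.46258584]
```

>>> jog_arm([
  {"gripper": 0.094,"slide": [0.352,0.081,-0.007],"spin": -0.22},
  {"gripper": 0.094,"slide": [0.352,0.081,-0.007],"spin": -0.22},
  {"gripper": 0.094,"slide": [0.352,0.081,-0.007],"spin": -0.22},
  {"gripper": 0.094,"slide": [0.352,0.081,-0.007],"spin": -0.22},
  {"gripper": 0.094,"slide": [0.352,0.081,-0.007],"spin": -0.22},
  {"gripper": 0.094,"slide": [0.352,0.081,-0.007],"spin": -0.22},
  {"gripper": 0.094,"slide": [0.352,0.081,-0.007],"spin": -0.22},
  {"gripper": 0.094,"slide": [0.352,0.081,-0.007],"spin": -0.22},
])

```text
time_s: 3.4
ee_pos: [0.4632, 0.1109, 0.4689]
eef_rot: [-3.141, -0.0, 1.544]
force: [0.6, -1.0, -0.1]
grip_width: 0.0939
grip_force: 0.0
```

Run:
```python
from h import *
o=telemetry.get_obs(); print(o['ee_pos'],o['eef_rot'],o['qpos'],o['joint_vel'])
s=shot('wrist'); save('w1.png',s[0]); X=cloud(s); np.savez('/tmp/w1',im=s[0],X=X)
for t in ['brown_jar','green_jar','jar_rack','turn_bar','bar_grip','label']:
    print(t,[(np.round(r['point'],3).tolist(),round(r['confidence'],2)) for r in finder.find_in(t,'wrist')][:4])
    m=[r['region'] for r in finder.masks_of(t,'wrist')]
    if m and t in('jar_rack','turn_bar','bar_grip'):
        P=X[m[0]]; P=P[np.isfinite(P[:,0])]; 
        lo,hi={'jar_rack':(.02,.03),'turn_bar':(.1,.117),'bar_grip':(.128,.14)}[t]
        Q=P[(P[:,2]>lo)&(P[:,2]<hi)]; print(len(P),len(Q),np.round(np.percentile(P,[2,50,98],axis=0),3).tolist())
        if len(Q)>10: c,sz,a=cv2.minAreaRect((Q[:,:2]*1000).astype(np.float32)); print('rect',c,sz,a, np.median(Q[:,2]))
```

```text
[0.46317291 0.11091704 0.4688734 ] [-3.14105460e+00 -3.64504437e-04  1.54418646e+00] [1.58053874e-01 8.87278157e-02 1.62316041e+00 4.61660104e-04
 1.43016642e+00 1.84598824e-01] [ 0.12447537  0.12250384 -0.13014643 -0.01408675  0.02214076  0.11946774]
brown_jar [([0.47, 0.258, 0.094], 0.93), ([0.402, 0.189, 0.093], 0.82), ([0.536, 0.158, 0.096], 0.6)]
green_jar [([0.504, 0.075, 0.088], 0.57)]
jar_rack [([0.515, 0.124, 0.024], 0.65)]
8640 5926 [[0.465, 0.041, 0.008], [0.514, 0.123, 0.026], [0.573, 0.197, 0.135]]
rect (519.584716796875, 113.69888305664062) (170.31724548339844, 90.31015014648438) 76.22489166259766 0.025282056785660645
turn_bar [([0.516, 0.12, 0.114], 0.98), ([0.674, -0.022, 0.04], 0.64), ([0.516, 0.125, 0.024], 0.41)]
2247 1612 [[0.508, 0.056, 0.111], [0.518, 0.121, 0.114], [0.53, 0.173, 0.136]]
rect (519.1580200195312, 114.24138641357422) (122.90896606445312, 22.988304138183594) 88.38128662109375 0.11320243730348836
bar_grip [([0.52, 0.119, 0.115], 0.69), ([0.672, -0.026, 0.042], 0.25)]
2301 544 [[0.508, 0.058, 0.102], [0.518, 0.12, 0.114], [0.531, 0.173, 0.136]]
rect (519.6171875, 114.341796875) (39.38335037231445, 11.309959411621094) 85.19402313232422 0.1347988706176492
label [([0.403, 0.185, 0.097], 0.86), ([0.548, 0.26, 0.095], 0.82), ([0.467, 0.256, 0.094], 0.8), ([0.535, 0.165, 0.102], 0.73)]
```

View pics/w1.png

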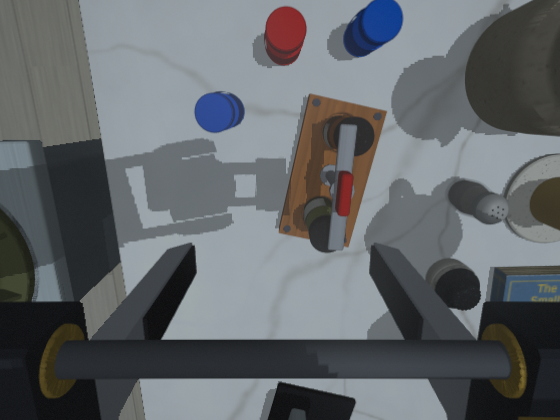

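The wrist picture shows the rack at (333,170) with the red fin at (344,193). Five things have a jar's shape: blue (375,27), red (285,35), blue (218,112), brown-topped (350,133) and green-topped (320,225). Only (350,133), in the rack's +y well, can be the brown jar. I'll confirm it in an enlarged crop once the bar is open. Next I move over the fin.

>>> jog_arm([
  {"gripper": 0.06,"slide": [0,0.05,0.05],"spin": 0.06},
  {"gripper": 0.06,"slide": [0.003,0.058,0.07],"spin": 0.06},
  {"gripper": 0.06,"slide": [0.003,0.058,0.07],"spin": 0.06},
  {"gripper": 0.06,"slide": [0.003,0.058,0.07],"spin": 0.06},
  {"gripper": 0.06,"slide": [0.003,0.058,0.07],"spin": 0.06},
])

```text
time_s: 4.55
ee_pos: [0.5198, 0.1087, 0.401]
eef_rot: [3.139, -0.001, 1.481]
force: [-0.8, 0.1, 0.6]
grip_width: 0.0606
grip_force: 0.0
```

```bash
cat >> h.py <<'E'
def barfit(X,m):
    P=X[m]; P=P[np.isfinite(P[:,0])]
    Q=P[(P[:,2]>.128)&(P[:,2]<.14)]; print('fin',cv2.minAreaRect((Q[:,:2]*1000).astype(np.float32)),np.median(Q[:,2]))
    B=P[(P[:,2]>.110)&(P[:,2]<.116)]; c=B[:,:2].mean(0); u=np.linalg.svd(B[:,:2]-c,full_matrices=0)[2][0]; print('bar',c,np.degrees(np.arctan2(u[1],u[0])),len(B))
E
python3 - <<'E'
from h import *
o=telemetry.get_obs(); print(o['ee_pos'],o['eef_rot'],o['joint_vel'].max())
s=shot('wrist'); X=cloud(s)
for t in ['turn_bar','jar_rack']:
    for r in finder.masks_of(t,'wrist')[:1]:
        if t=='turn_bar': barfit(X,r['region'])
        else:
            P=X[r['region']]; Q=P[(P[:,2]>.02)&(P[:,2]<.03)]; print(cv2.minAreaRect((Q[:,:2]*1000).astype(np.float32)))
E
```

```text
[0.51978102 0.10872155 0.401023  ] [ 3.13943547e+00 -5.09999614e-04  1.48097300e+00] 0.0006991537359096676
fin ((519.8502807617188, 114.08323669433594), (40.10999298095703, 10.325711250305176), 84.61093139648438) 0.13491568050279118
bar [0.52050333 0.12065932] -95.32982346598381 2297
((519.5560913085938, 113.34546661376953), (170.9630126953125, 90.15713500976562), 76.20891571044922)
```

>>> jog_arm([
  {"gripper": 0.04,"slide": [0.005,0,0.05],"spin": 0},
  {"gripper": 0.04,"slide": [0.005,0,0.085],"spin": 0},
  {"gripper": 0.04,"slide": [0.005,0,0.085],"spin": 0},
  {"gripper": 0.0,"slide": [0.005,0,0.085],"spin": 0},
  {"gripper": 0.0,"slide": [0.005,0,0.085],"spin": 0},
  {"gripper": 0.0,"slide": [0.005,0,0.085],"spin": 0},
  {"gripper": 0.0,"slide": [0.005,0,0.085],"spin": 0},
  {"gripper": 0.0,"slide": [0.005,0,0.085],"spin": 0},
], squeeze=20)

```text
time_s: 5.5
ee_pos: [0.5202, 0.1138, 0.3156]
eef_rot: [-3.14, -0.0, 1.481]
force: [-12.2, 0.3, 12.4]
grip_width: 0.0114
grip_force: 20.0
```

>>> jog_arm([
  {"gripper": 0.0,"slide": [0,0,0],"spin": -0.1},
  {"gripper": 0.0,"slide": [0,0,0],"spin": -0.25},
  {"gripper": 0.0,"slide": [0,0,0],"spin": -0.4},
  {"gripper": 0.0,"slide": [0,0,0],"spin": -0.55},
  {"gripper": 0.0,"slide": [0,0,0],"spin": -0.7},
  {"gripper": 0.0,"slide": [0,0,0],"spin": -0.85},
  {"gripper": 0.0,"slide": [0,0,0],"spin": -1.0},
  {"gripper": 0.0,"slide": [0,0,0],"spin": -1.1},
])

```text
time_s: 6.3
ee_pos: [0.5196, 0.1135, 0.3155]
eef_rot: [-3.138, -0.003, 2.587]
force: [-22.7, -5.7, 20.2]
grip_width: 0.0106
grip_force: 20.0
```

>>> jog_arm([
  {"gripper": 0.0,"slide": [0,0,0],"spin": -0.1},
  {"gripper": 0.0,"slide": [0,0,0],"spin": -0.2},
  {"gripper": 0.0,"slide": [0,0,0],"spin": -0.28},
  {"gripper": 0.0,"slide": [0,0,0],"spin": -0.33},
  {"gripper": 0.0,"slide": [0,0,0],"spin": -0.33},
  {"gripper": 0.0,"slide": [0,0,0],"spin": -0.33},
])

```text
time_s: 6.9
ee_pos: [0.5196, 0.1132, 0.3155]
eef_rot: [-3.139, -0.004, 2.911]
force: [-22.3, -8.0, 18.7]
grip_width: 0.011
grip_force: 20.0
```

```bash
python3 -c "
from h import *
o=telemetry.get_obs(); print(o)"
```

```text
{'time_s': 6.9, 'qpos': array([ 1.45807098e-01,  3.52243015e-01,  1.67103347e+00, -1.05793002e-03,
        1.12326452e+00, -1.19369316e+00]), 'joint_vel': array([ 0.00161672, -0.00042334, -0.00050902,  0.00033019, -0.0001835 ,
        0.00317797]), 'tau': array([  1.67075627, -44.76922631, -36.09576702,   1.01486105,
        -6.05460048,  -0.25800722]), 'ee_pos': array([0.51964415, 0.11323301, 0.31549064]), 'eef_rot': array([-3.13888582, -0.0042505 ,  2.910751  ]), 'force': array([-22.34455481,  -7.98001453,  18.6953934 ]), 'moment': array([-1.5125165 ,  4.08846877, -0.17587033]), 'grip_force': 20.033044070005417, 'grip_width': 0.011004449514936473}
```

>>> jog_arm([
  {"gripper": 0.05,"slide": [0,0,0],"spin": 0},
  {"gripper": 0.05,"slide": [0,0,0],"spin": 0},
  {"gripper": 0.05,"slide": [0,0,0],"spin": 0},
  {"gripper": 0.06,"slide": [0,0,-0.05],"spin": 0},
  {"gripper": 0.06,"slide": [0,0,-0.1],"spin": 0},
  {"gripper": 0.06,"slide": [0.02,0.02,-0.12],"spin": 0},
  {"gripper": 0.06,"slide": [0.02,0.02,-0.12],"spin": 0},
  {"gripper": 0.06,"slide": [0.02,0.02,-0.12],"spin": 0},
])

```text
time_s: 7.7
ee_pos: [0.5056, 0.1379, 0.4341]
eef_rot: [3.142, 0.0, 2.912]
force: [0.4, -0.4, -0.2]
grip_width: 0.0601
grip_force: 0.0
```

Run:
```python
from h import *
o=telemetry.get_obs(); print(o['ee_pos'],o['eef_rot'],abs(o['joint_vel']).max(),o['force'])
s=shot('wrist'); X=cloud(s); save('w2.png',s[0]); np.savez('/tmp/w2',im=s[0],X=X)
for t in ['turn_bar','jar_rack','brown_jar','green_jar','label']:
    R=finder.masks_of(t,'wrist')
    print(t,[(np.round(r['point'],3).tolist(),round(r['confidence'],2)) for r in finder.find_in(t,'wrist')][:4])
    for r in R[:4]:
        m=r['region']
        if t=='turn_bar': barfit(X,m); break
        P=X[m]; v,u=np.nonzero(m); print(int(u.mean()),int(v.mean()),m.sum())
        if t=='jar_rack': Q=P[(P[:,2]>.02)&(P[:,2]<.03)]; print(cv2.minAreaRect((Q[:,:2]*1000).astype(np.float32)))
        if t in('brown_jar','green_jar'):
            Q=P[(P[:,2]>.097)&(P[:,2]<.106)]
            if len(Q)>20: print('cap',cv2.minEnclosingCircle((Q[:,:2]*1000).astype(np.float32)),np.median(Q[:,2]))
```

```text
[0.50563039 0.13793735 0.43411073] [3.14153261e+00 2.93291760e-04 2.91178591e+00] 0.025896735825653203 [ 0.3560756  -0.44924696 -0.19086627]
turn_bar [([0.512, 0.116, 0.116], 0.85)]
fin ((518.429931640625, 113.84529113769531), (10.980098724365234, 39.327266693115234), 76.34537506103516) 0.13478161589091586
bar [0.51465243 0.11525699] -13.380527346429952 1760
jar_rack [([0.504, 0.118, 0.025], 0.8)]
264 196 9258
((519.0857543945312, 113.68672180175781), (170.3538055419922, 90.41094207763672), 76.17285919189453)
258 218 2493
((515.52734375, 97.96190643310547), (85.26554870605469, 22.02264404296875), 0.9592375159263611)
311 210 2018
((543.4674682617188, 162.24227905273438), (69.74032592773438, 40.302330017089844), 4.818884372711182)
brown_jar [([0.525, 0.159, 0.098], 0.97), ([0.47, 0.256, 0.092], 0.69), ([0.398, 0.185, 0.093], 0.66), ([0.547, 0.259, 0.092], 0.61)]
412 207 2477
310 65 1907
311 210 1956
cap ((532.414794921875, 162.8376007080078), 18.566450119018555) 0.10177296265618027
396 124 2409
green_jar [([0.507, 0.071, 0.102], 0.88)]
210 208 2137
cap ((506.9844970703125, 63.196502685546875), 18.696443557739258) 0.10165217018016753
label [([0.525, 0.161, 0.1], 0.87), ([0.547, 0.256, 0.09], 0.86), ([0.466, 0.252, 0.094], 0.67), ([0.4, 0.183, 0.096], 0.6)]
412 207 2399
395 123 2447
311 210 1997
309 64 1929
```

View pics/w2.png

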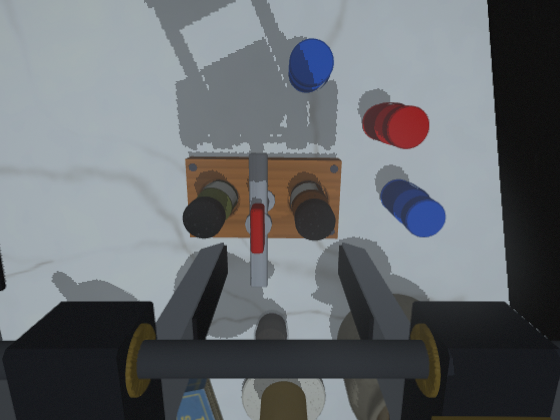

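Bar: fin axis at -13.65° against the rack's -13.8°, so it is fully open. The picture shows the brown jar at (311,208), the green jar at (211,208), the open bar at (258,215), blue jars at (312,65) and (412,207), and the red jar at (397,124). The enlarged crop should confirm the brown jar and show its label.

Run:
```python
from h import *
s=shot('scene'); save('s2.png',s[0]); np.savez('/tmp/s2',im=s[0],d=s[1],X=cloud(s))
sd=shot('side')
def g(im,u0,u1,v0,v1,S): return cv2.resize(im[v0:v1,u0:u1],None,fx=S,fy=S,interpolation=cv2.INTER_CUBIC)
a=g(np.load('/tmp/w2.npz')['im'],270,350,150,250,6); b=g(s[0],205,275,165,240,5); 
c=np.zeros((600,800,3),np.uint8); c[:600,:480]=a; b=cv2.resize(b,(320,343)); c[:343,480:]=b; save('c2.png',c)
```

```text
(no output)
```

View pics/c2.png

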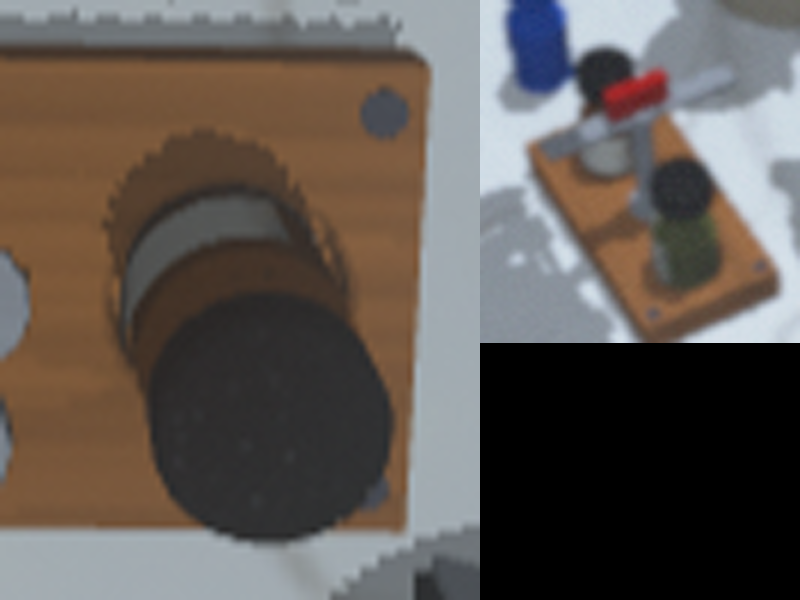

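The crop confirms brown contents under the black cap, with the white label on the upper-left side of the body, facing between -x and -y in the world. I'll unwrap the jar's surface in this picture to measure the label's angle.

```bash
cat >> h.py <<'E'
def proj(P,s):
    im,d,K,k1,W=s; C=(P-W[:3,3])@W[:3,:3]
    return cv2.projectPoints(C.reshape(-1,1,3),np.zeros(3),np.zeros(3),K,np.array([k1,0,0,0.]))[0][:,0], C
def unwrap(s,c,z0,r=.0213,th=np.arange(-180,180,2),hs=np.arange(.010,.056,.002)):
    """colour of jar surface; c axis xy, z0 underside height; nan where facing away / occluded"""
    t=np.radians(th); H,TH=np.meshgrid(hs,t,indexing='ij')
    n=np.stack([np.cos(TH),np.sin(TH),0*TH],-1); P=n*r+np.array([c[0],c[1],z0]); P[...,2]+=H
    uv,C=proj(P.reshape(-1,3),s); uv=uv.reshape(*H.shape,2).astype(np.float32); dep=C[:,2].reshape(H.shape)
    col=cv2.remap(s[0],uv[...,0],uv[...,1],cv2.INTER_LINEAR).astype(float)
    dd=cv2.remap(s[1],uv[...,0],uv[...,1],cv2.INTER_NEAREST)
    vis=((n*(s[4][:3,3]-P)).sum(-1)>0)&(abs(dd-dep)<.008)
    return hs,th,col,vis
def show(hs,th,col,vis):
    # saturation-like measure: paper is grey (R-B small)
    for i in range(len(hs)-1,-1,-2):
        print('%.3f'%hs[i],''.join('.' if not vis[i,j] else ('#' if col[i,j,0]-col[i,j,2]<25 and col[i,j].mean()>85 else 'o') for j in range(len(th))))
E
python3 - <<'E'
from h import *
s=shot('wrist')
th=np.arange(-220,-20,3); u=unwrap(s,(.5324,.1628),.007,th=th); print(th[0],th[-1]); show(*u)
i=10; print(u[0][i]); print([(int(t),u[2][i,j].astype(int).tolist()) for j,t in enumerate(th) if u[3][i,j]])
ci=cams.camera_info('scene'); print(np.array(ci['camera_matrix']).round(1).tolist())
s=shot('scene')
for t in ['window','label_reader']:
    for r in finder.masks_of(t,'scene')[:1]:
        m=r['region']; v,uu=np.nonzero(m); print(t,uu.mean(),v.mean(),m.sum()); np.save('/tmp/m_'+t,m)
E
```

```text
-220 -22
0.054 ........o.oo..oo.ooo.oo...o..o.o..o................................
0.050 ...o.ooooooooooooooooooooooooooooooo...............................
0.046 ...oooooooo###ooooooooooooooooooooooo..............................
0.042 ...ooooooo####ooooooooooooooooooooooooo............................
0.038 ...ooooooo###ooooooooooooooooooooooooooo...........................
0.034 ...ooooooo#####oooooooooooooooooooooooooo..........................
0.030 ...ooooooo######ooooooooooooooooooooooooo..........................
0.026 ..o.oooooooooo#oooooooooooooooo.oo.oooo............................
0.022 ..ooooooooooooooooooooooooooooo.oo.oo..............................
0.018 ...oo.ooooooooooooo.oooo.oooo.o.o..oo..............................
0.014 .....o...oooooo.ooooooooooo.........o..............................
0.010 o....ooo.oooooooo.o.oooooooo.ooooo.................................
0.03
[(-211, [68, 63, 58]), (-208, [74, 71, 66]), (-205, [77, 75, 72]), (-202, [80, 79, 76]), (-199, [78, 79, 78]), (-196, [80, 82, 81]), (-193, [83, 85, 84]), (-190, [84, 87, 86]), (-187, [85, 86, 85]), (-184, [85, 86, 85]), (-181, [85, 87, 85]), (-178, [85, 87, 85]), (-175, [84, 87, 85]), (-172, [83, 85, 84]), (-169, [83, 85, 84]), (-166, [84, 86, 85]), (-163, [83, 85, 83]), (-160, [82, 84, 83]), (-157, [83, 84, 84]), (-154, [82, 84, 83]), (-151, [82, 84, 83]), (-148, [82, 83, 82]), (-145, [81, 83, 82]), (-142, [81, 82, 81]), (-139, [81, 82, 81]), (-136, [81, 81, 80]), (-133, [78, 80, 79]), (-130, [78, 78, 77]), (-127, [75, 75, 74]), (-124, [72, 72, 71]), (-121, [70, 68, 66]), (-118, [68, 64, 60]), (-115, [64, 61, 57]), (-112, [61, 58, 55]), (-109, [58, 54, 52]), (-106, [58, 52, 49]), (-103, [64, 55, 48]), (-100, [61, 52, 46])]
[[542.9, 0.0, 282.8], [0.0, 542.9, 208.1], [0.0, 0.0, 1.0]]
window 331.6830887491265 289.3948287910552 2862
label_reader 331.5842736248237 289.7545839210155 2836
```

>>> jog_arm([
  {"gripper": 0.06,"slide": [0.032,-0.023,0.03],"spin": -0.15},
  {"gripper": 0.06,"slide": [0.032,-0.023,0.074],"spin": -0.3},
  {"gripper": 0.06,"slide": [0.032,-0.023,0.074],"spin": -0.45},
  {"gripper": 0.06,"slide": [0.032,-0.023,0.074],"spin": -0.6},
  {"gripper": 0.06,"slide": [0.032,-0.023,0.074],"spin": -0.75},
  {"gripper": 0.06,"slide": [0.032,-0.023,0.074],"spin": -0.79},
  {"gripper": 0.06,"slide": [0.032,-0.023,0.074],"spin": -0.79},
  {"gripper": 0.06,"slide": [0.032,-0.023,0.074],"spin": -0.79},
])

```text
time_s: 9.35
ee_pos: [0.4693, 0.1227, 0.3604]
eef_rot: [-3.142, 0.0, -2.584]
force: [0.2, 0.5, -0.0]
grip_width: 0.0599
grip_force: 0.0
```

Run:
```python
from h import *
o=telemetry.get_obs(); print(o['ee_pos'],o['eef_rot'],abs(o['joint_vel']).max(),o['qpos'][5])
s=shot('wrist'); save('w3.png',s[0]); X=cloud(s)
for r in finder.masks_of('brown_jar','wrist')[:4]:
    P=X[r['region']]; Q=P[(P[:,2]>.097)&(P[:,2]<.106)]
    if len(Q)>50: print('cap',cv2.minEnclosingCircle((Q[:,:2]*1000).astype(np.float32)),np.median(Q[:,2]))
th=np.arange(-240,-60,4); u=unwrap(s,(.5324,.1628),.007,th=th)
c=u[2]; sat=(c[...,0]-c[...,2])/c.mean(-1)*100
print('th  ',*['%4d'%t for t in th])
for i in range(22,6,-2): print('%.3f'%u[0][i],*['%4d'%sat[i,j] if u[3][i,j] else '   .' for j in range(len(th))])
uv,_=proj(np.array([[.5324,.1628,.04]]),s); x,y=uv[0].astype(int); print(x,y)
save('c3.png',cv2.resize(s[0][max(0,y-70):y+70,x-80:x+80],None,fx=4,fy=4))
```

```text
[0.4693382  0.12269628 0.36035791] [-3.14159262e+00  9.53448422e-05 -2.58399239e+00] 0.0024901091039186175 -1.9482328870748025
cap ((533.1270141601562, 162.89022827148438), 18.946008682250977) 0.10200217697274555
th   -240 -236 -232 -228 -224 -220 -216 -212 -208 -204 -200 -196 -192 -188 -184 -180 -176 -172 -168 -164 -160 -156 -152 -148 -144 -140 -136 -132 -128 -124 -120 -116 -112 -108 -104 -100  -96  -92  -88  -84  -80  -76  -72  -68  -64
0.054    .    .    .    .    .    .    .    .   55    9   14   17   15   15   15   15   25   15   19   23   21   16   20   27   20   19   22   28   24   32   29   25   29   27   30    .    .    .    .    .    .    .    .    .    .
0.050    .    .    .    .    .    .    .   56    .    0    0    1    0    1   -1   -1   -1   -2   -1   -2   -1   -1   -2   -2   -1   -1   -1   -2    1   -1   -2   -2    0   -1   -1    1    .    .    .    .    .    .    .    .    .
0.046    .    .    .    .    .    .    .    .    5   -1   -1    0   -2   -1   -2   -1   -2   -2   -1   -1   -2   -1   -2   -2   -2   -2    0   -2   -1   -2   -1   -1   -1   -1   -2   -1    .    .
[... 498 characters left out ...]
0.034    .    .    .    .    .    .    .   28    .    3    0   -1   -2   -2   -1   -2   -1   -1   -2   -2   -2   -2   -3   -3   -2   -2   -2   -1   -2   -1   -2   -2    0    1   -2    0   16    .    .    .    .    .    .    .    .
0.030    .    .    .    .    .    .    .    .   24    2    0   -2   -2   -2   -1   -2   -2   -2   -2   -1   -1   -2   -2   -2   -3   -1   -2   -2   -2   -2   -2   -2   -3   -3   -5   -4    .    .    .    .    .    .    .    .    .
0.026    .    .    .    .    .    .    .    .    9    3    0   -2   -1   -1   -1   -2   -1   -3   -2   -2   -2   -2   -3   -2   -2   -2   -1   -2   -2   -2   -7    .    .    .    .    .    .    .    .    .    .    .    .    .    .
282 280
```

View pics/c3.png

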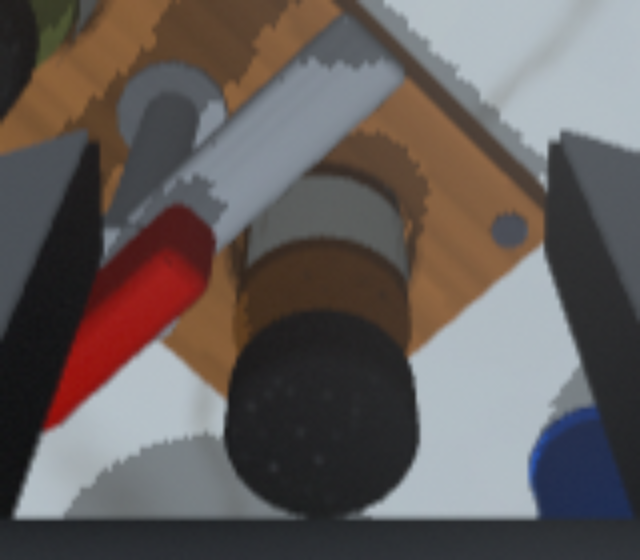

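The crop shows the label on the brown jar reaching almost symmetrically from (248,240) to (405,270), so both its edges are in view. The edges are at -207° and -98° in the world, so the label faces about -152.5°. Next I turn to the grasp orientation above the cap.

>>> jog_arm([
  {"gripper": 0.06,"slide": [-0.04,0,-0.02],"spin": 0.15},
  {"gripper": 0.06,"slide": [-0.075,0.0005,-0.02],"spin": 0.3},
  {"gripper": 0.06,"slide": [-0.075,0.0005,-0.02],"spin": 0.45},
  {"gripper": 0.06,"slide": [-0.075,0.0005,-0.02],"spin": 0.6},
  {"gripper": 0.06,"slide": [-0.075,0.0005,-0.02],"spin": 0.75},
  {"gripper": 0.06,"slide": [-0.075,0.0005,-0.02],"spin": 0.9},
  {"gripper": 0.06,"slide": [-0.075,0.0005,-0.02],"spin": 1.05},
  {"gripper": 0.06,"slide": [-0.075,0.0005,-0.02],"spin": 1.2},
])

```text
time_s: 10.25
ee_pos: [0.5327, 0.1629, 0.3802]
eef_rot: [-3.141, -0.0, 2.494]
force: [0.3, -0.3, 0.4]
grip_width: 0.0601
grip_force: 0.0
```

>>> jog_arm([
  {"gripper": 0.06,"slide": [0,0,0],"spin": 0.15},
  {"gripper": 0.06,"slide": [0,0,0],"spin": 0.3},
  {"gripper": 0.06,"slide": [0,0,0],"spin": 0.45},
  {"gripper": 0.06,"slide": [0,0,0],"spin": 0.6},
  {"gripper": 0.06,"slide": [0,0,0],"spin": 0.75},
  {"gripper": 0.06,"slide": [0,0,0],"spin": 0.9},
  {"gripper": 0.06,"slide": [0,0,0],"spin": 1.05},
  {"gripper": 0.06,"slide": [0,0,0],"spin": 1.17},
])

```text
time_s: 11.05
ee_pos: [0.5327, 0.1629, 0.3803]
eef_rot: [-3.142, 0.0, 1.324]
force: [0.5, -0.0, 0.2]
grip_width: 0.0602
grip_force: 0.0
```

>>> jog_arm([
  {"gripper": 0.06,"slide": [0,0,0],"spin": 0},
  {"gripper": 0.06,"slide": [0,0,0],"spin": 0},
])

```text
time_s: 11.25
ee_pos: [0.5327, 0.1629, 0.3803]
eef_rot: [-3.142, 0.0, 1.334]
force: [-0.3, -0.2, -0.2]
grip_width: 0.0599
grip_force: 0.0
```

Run:
```python
from h import *
T=T_tool(); o=telemetry.get_obs(); print(o['ee_pos'],o['eef_rot'],o['time_s'])
print(np.round(T[:3,:3].T@(np.array([.5326,.1628,.287])-T[:3,3]),4),'yaw err',np.radians(76.2)-o['eef_rot'][2])
s=shot('scene'); X=cloud(s); m=np.load('/tmp/m_label_reader.npy')
P=X[m]; P=P[np.isfinite(P[:,0])]
Q=P[(P[:,2]>.187)&(P[:,2]<.2)]; print(len(Q),cv2.minAreaRect((Q[:,:2]*1000).astype(np.float32)),np.median(Q[:,2]))
F=P[(P[:,2]>.0)&(P[:,2]<.016)]; print('foot',len(F),cv2.minAreaRect((F[:,:2]*1000).astype(np.float32)))
s=shot('side'); X=cloud(s); print([(np.round(r['point'],3),r['confidence']) for r in finder.find_in('window','side')])
R=finder.masks_of('label_reader','side')
for r in R:
    P=X[r['region']]; P=P[np.isfinite(P[:,0])]; v,u=np.nonzero(r['region']);print(len(P),u.mean(),v.mean(),P.mean(0),np.round(np.percentile(P,[3,50,97],axis=0),3).tolist())
    H=P[(P[:,2]>.112)&(P[:,2]<.188)]
    if len(H)>20:
        print(cv2.fitLine(H[:,:2].astype(np.float32),cv2.DIST_HUBER,0,.01,.01).ravel(),np.round(np.percentile(H,[3,50,97],axis=0),3).tolist())
        Z=P[(P[:,2]>.187)&(P[:,2]<.2)]; print(len(Z))
```

```text
[0.53265461 0.16288986 0.38025572] [-3.14150294e+00  1.32582702e-05  1.33402045e+00] 11.25
[-0.0001 -0.      0.0933] yaw err -0.004079560842169316
717 ((478.7094421386719, -264.1759338378906), (98.28203582763672, 50.4100227355957), 75.2092056274414) 0.19076050750982843
foot 1142 ((490.09246826171875, -264.2453308105469), (106.20750427246094, 119.90225219726562), 73.43382263183594)
[(array([ 0.498, -0.227,  0.009]), 0.74)]
406 292.73399014778323 264.0591133004926 [0.52908245 0.17302889 0.06729596] [[0.514, 0.154, 0.026], [0.529, 0.176, 0.061], [0.546, 0.182, 0.101]]
```

Run:
```python
from h import *
s=shot('scene'); d=shot('side')
a=cv2.resize(s[0][235:335,285:385],(400,400),interpolation=cv2.INTER_CUBIC); b=cv2.resize(d[0][150:240,265:355],(400,400),interpolation=cv2.INTER_CUBIC)
save('c4.png',np.hstack([a,b]))
```

View pics/c4.png

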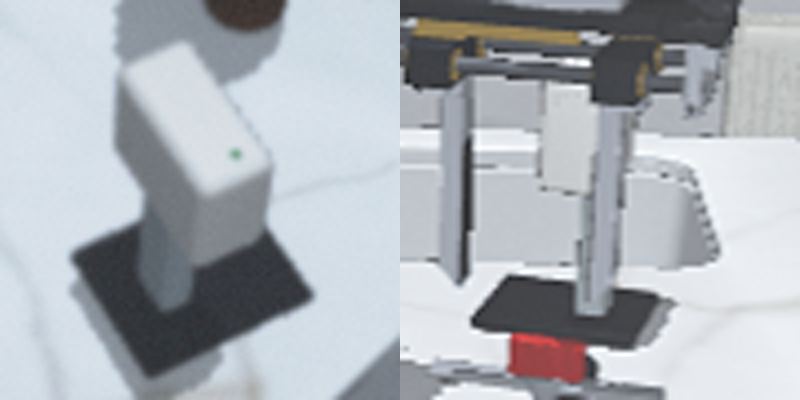

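>>> jog_arm([
  {"gripper": 0.06,"slide": [0,0,0.05],"spin": 0.004},
  {"gripper": 0.06,"slide": [0,0,0.093],"spin": 0.004},
  {"gripper": 0.06,"slide": [0,0,0.093],"spin": 0.004},
  {"gripper": 0.06,"slide": [0,0,0.093],"spin": 0.004},
])

```text
time_s: 11.95
ee_pos: [0.533, 0.163, 0.2883]
eef_rot: [-3.141, 0.0, 1.327]
force: [0.5, 1.1, 1.2]
grip_width: 0.06
grip_force: 0.0
```

The crop shows the reader's head with its long side along the world's y. The side facing the robot is plain, and so is the narrow side facing +y. The foot reaches out on the far (+x) side of the post. So the window seems to face away from the robot, about -15°. That disagrees with the note ("roughly to the robot's left"), so I'll check it with the wrist camera before showing the jar. Grasp now.

>>> jog_arm([
  {"gripper": 0.06,"slide": [0,0,0],"spin": 0},
  {"gripper": 0.02,"slide": [0,0,0],"spin": 0},
  {"gripper": 0.02,"slide": [0,0,0],"spin": 0},
  {"gripper": 0.02,"slide": [0,0,0],"spin": 0},
  {"gripper": 0.02,"slide": [0,0,0],"spin": 0},
], squeeze=20)

```text
time_s: 12.45
ee_pos: [0.5328, 0.1629, 0.2879]
eef_rot: [3.141, -0.0, 1.327]
force: [0.3, -1.3, 4.1]
grip_width: 0.0366
grip_force: 20.0
```

Run:
```python
from h import *
o=telemetry.get_obs(); print(o['ee_pos'],o['eef_rot'],o['force'],o['grip_width'],o['grip_force'])
s=shot('scene'); X=cloud(s); v=np.isfinite(X[...,0])
# tall obstacles in the working area
for zl in (.1,.2,.3):
    g=v&(X[...,2]>zl)&(X[...,0]>.4)&(X[...,0]<.85)&(X[...,1]<.05)&(X[...,1]>-.6)
    n,l,st,c=cv2.connectedComponentsWithStats(g.astype(np.uint8))
    for i in range(1,n):
        if st[i,4]>15: P=X[l==i]; print(zl,st[i,4],np.round(P.min(0),2),np.round(P.max(0),2))
```

```text
[0.53275166 0.16289485 0.28790535] [ 3.14071109e+00 -4.36307431e-04  1.32678890e+00] [ 0.34840389 -1.25051517  4.13944549] 0.03662590158155068 20.012706220149994
0.1 1147 [ 0.75 -0.45  0.74] [ 0.8  -0.33  0.77]
0.1 130 [0.77 0.04 0.1 ] [0.82 0.05 0.15]
0.1 228 [ 0.78 -0.31  0.1 ] [ 0.82 -0.25  0.17]
0.1 245 [ 0.65 -0.17  0.1 ] [ 0.7  -0.12  0.13]
0.1 2281 [ 0.53 -0.57  0.1 ] [ 0.78 -0.5   0.41]
0.1 224 [ 0.78 -0.4   0.1 ] [ 0.83 -0.35  0.17]
0.1 1486 [ 0.44 -0.32  0.1 ] [ 0.51 -0.21  0.2 ]
0.2 1147 [ 0.75 -0.45  0.74] [ 0.8  -0.33  0.77]
0.2 1683 [ 0.53 -0.55  0.2 ] [ 0.77 -0.51  0.41]
0.3 1147 [ 0.75 -0.45  0.74] [ 0.8  -0.33  0.77]
0.3 1411 [ 0.53 -0.55  0.3 ] [ 0.76 -0.51  0.41]
```

>>> jog_arm([
  {"gripper": 0.02,"slide": [0,0,-0.015],"spin": 0},
  {"gripper": 0.02,"slide": [0,0,-0.04],"spin": 0},
  {"gripper": 0.02,"slide": [0,0,-0.08],"spin": 0},
  {"gripper": 0.02,"slide": [0,0,-0.12],"spin": 0},
  {"gripper": 0.02,"slide": [0,0,-0.16],"spin": 0},
  {"gripper": 0.02,"slide": [0,0,-0.19],"spin": 0},
  {"gripper": 0.02,"slide": [0,0,-0.212],"spin": 0},
  {"gripper": 0.02,"slide": [0,0,-0.212],"spin": 0},
])

```text
time_s: 13.3
ee_pos: [0.5324, 0.1628, 0.502]
eef_rot: [3.138, -0.002, 1.327]
force: [0.3, -0.5, -1.6]
grip_width: 0.0367
grip_force: 20.0
```

>>> jog_arm([
  {"gripper": 0.02,"slide": [-0.02,0.013,0],"spin": 0.1},
  {"gripper": 0.02,"slide": [-0.05,0.032,0],"spin": 0.23},
  {"gripper": 0.02,"slide": [-0.085,0.055,0],"spin": 0.36},
  {"gripper": 0.02,"slide": [-0.12,0.077,0],"spin": 0.5},
  {"gripper": 0.02,"slide": [-0.155,0.1,0],"spin": 0.64},
  {"gripper": 0.02,"slide": [-0.19,0.123,0],"spin": 0.78},
  {"gripper": 0.02,"slide": [-0.225,0.145,0],"spin": 0.92},
  {"gripper": 0.02,"slide": [-0.26,0.168,0],"spin": 1.06},
])

```text
time_s: 14.1
ee_pos: [0.6334, -0.1318, 0.4971]
eef_rot: [-3.14, 0.002, 0.261]
force: [0.5, 0.1, -0.6]
grip_width: 0.0368
grip_force: 20.0
```

Run:
```python
from h import *
T=T_tool(); o=telemetry.get_obs(); print(o['ee_pos'],o['eef_rot'],o['qpos'],o['grip_width'],o['force'])
print(np.round(T[:3,:3].T@(np.array([.668,-.231,.50])-T[:3,3]),4),'spin',o['eef_rot'][2]+.26)
```

```text
[ 0.63336721 -0.13177597  0.49711358] [-3.14028597e+00  2.21431545e-03  2.60997857e-01] [-2.61737795e-01  4.84525099e-01  1.05753328e+00  2.66986385e-05
  1.60210525e+00  1.04806292e+00] 0.0368414141695062 [ 0.52874458  0.09230471 -0.56083232]
[ 0.0078  0.1048 -0.003 ] spin 0.5209978569752876
```

>>> jog_arm([
  {"gripper": 0.02,"slide": [0.003,0.035,-0.003],"spin": 0.14},
  {"gripper": 0.02,"slide": [0.006,0.07,-0.003],"spin": 0.28},
  {"gripper": 0.02,"slide": [0.008,0.1,-0.003],"spin": 0.42},
  {"gripper": 0.02,"slide": [0.008,0.105,-0.003],"spin": 0.52},
  {"gripper": 0.02,"slide": [0.008,0.105,-0.003],"spin": 0.52},
  {"gripper": 0.02,"slide": [0.008,0.105,-0.003],"spin": 0.52},
])

```text
time_s: 14.7
ee_pos: [0.6685, -0.2289, 0.5009]
eef_rot: [-3.141, 0.002, -0.25]
force: [0.4, -0.1, -1.8]
grip_width: 0.0368
grip_force: 20.0
```

Run:
```python
from h import *
o=telemetry.get_obs(); print(o['ee_pos'],o['eef_rot'],abs(o['joint_vel']).max())
s=shot('wrist'); save('w5.png',s[0]); X=cloud(s); np.savez('/tmp/w5',im=s[0],d=s[1],X=X,K=s[2],k1=s[3],W=s[4])
for r in finder.masks_of('label_reader','wrist')[:2]:
    m=r['region']; np.save('/tmp/m5',m); P=X[m]; P=P[np.isfinite(P[:,0])]; v,u=np.nonzero(m); print(r['confidence'],len(P),u.mean(),v.mean(),np.round(np.percentile(P,[2,50,98],axis=0),3).tolist())
    Q=P[(P[:,2]>.186)&(P[:,2]<.2)]; 
    if len(Q)>20: print('top',len(Q),cv2.minAreaRect((Q[:,:2]*1000).astype(np.float32)),np.median(Q[:,2]))
    H=P[(P[:,2]>.115)&(P[:,2]<.183)]
    if len(H)>50: print('front',len(H),cv2.fitLine(H[:,:2].astype(np.float32),cv2.DIST_HUBER,0,.001,.001).ravel(),np.round(np.percentile(H,[3,50,97],axis=0),3).tolist())
```

```text
[ 0.66850078 -0.22888553  0.5008616 ] [-3.14120488e+00  1.81702162e-03 -2.49872388e-01] 0.018327361139641906
0.73 2935 336.89179104477614 302.7893487109905 [[0.454, -0.32, 0.007], [0.505, -0.237, 0.011], [0.557, -0.208, 0.194]]
top 523 ((480.6786193847656, -225.32986450195312), (32.062992095947266, 23.370351791381836), 74.4181900024414) 0.1927262324250945
front 536 [ 0.22957699 -0.9732905   0.5167877  -0.2257211 ] [[0.503, -0.237, 0.118], [0.517, -0.228, 0.143], [0.519, -0.215, 0.168]]
```

View pics/w5.png

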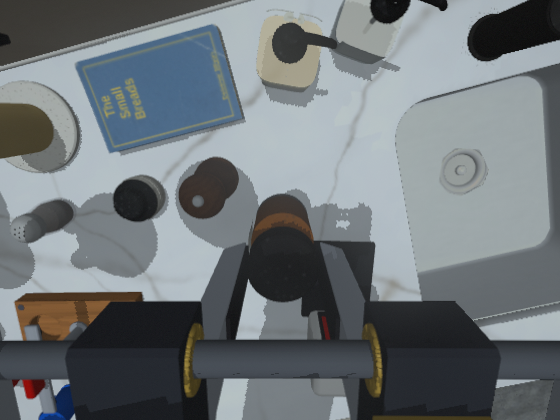

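The wrist picture shows the held jar at (285,250) and, in front of the reader's head at about (325,325), a dark window with a red strip on the far (+x) face over the foot at (345,280). So the window does look away from the robot, at about -15°. I'll turn the jar's label towards the scene camera to check its angle, then look straight down on the reader's head.

>>> jog_arm([
  {"gripper": 0.02,"slide": [-0.02,0.02,0],"spin": -0.14},
  {"gripper": 0.02,"slide": [-0.05,0.045,0],"spin": -0.28},
  {"gripper": 0.02,"slide": [-0.083,0.074,0],"spin": -0.42},
  {"gripper": 0.02,"slide": [-0.083,0.074,0],"spin": -0.56},
  {"gripper": 0.02,"slide": [-0.083,0.074,0],"spin": -0.7},
  {"gripper": 0.02,"slide": [-0.083,0.074,0],"spin": -0.84},
  {"gripper": 0.02,"slide": [-0.083,0.074,0],"spin": -0.98},
  {"gripper": 0.02,"slide": [-0.083,0.074,0],"spin": -1.12},
])

```text
time_s: 15.6
ee_pos: [0.5693, -0.2792, 0.5025]
eef_rot: [3.141, -0.0, 0.875]
force: [-0.3, 0.6, -1.6]
grip_width: 0.0367
grip_force: 20.0
```

>>> jog_arm([
  {"gripper": 0.02,"slide": [0,0,0],"spin": -0.14},
  {"gripper": 0.02,"slide": [0,0,0],"spin": -0.28},
  {"gripper": 0.02,"slide": [0,0,0],"spin": -0.42},
  {"gripper": 0.02,"slide": [0,0,0],"spin": -0.55},
  {"gripper": 0.02,"slide": [0,0,0],"spin": -0.55},
  {"gripper": 0.02,"slide": [0,0,0],"spin": -0.55},
])

```text
time_s: 16.2
ee_pos: [0.5694, -0.2795, 0.5024]
eef_rot: [3.141, 0.0, 1.414]
force: [0.8, 0.1, -1.4]
grip_width: 0.0365
grip_force: 20.0
```

```bash
cat > lab.py <<'E'
from h import *
import sys
o=telemetry.get_obs(); p=o['ee_pos']; print(p,o['eef_rot'],abs(o['joint_vel']).max())
exp=np.degrees(o['eef_rot'][2])+131.5; print('expected label az',(exp+180)%360-180)
s=shot('scene'); save(sys.argv[1],s[0])
uv,_=proj(np.array([[p[0],p[1],p[2]-.288+.007+.033]]),s); print('px',uv)
th=np.arange(exp-84,exp+86,6); u=unwrap(s,p[:2],p[2]-.288+.007,th=th)
c=u[2]; sat=(c[...,0]-c[...,2])/c.mean(-1)*100
print('th  ',*['%4d'%(t-exp) for t in th])
for i in range(22,2,-2): print('%.3f'%u[0][i],*['%4d'%c[i,j].mean() if u[3][i,j] else '   .' for j in range(len(th))])
E
python3 lab.py s6.png
```

```text
[ 0.56935263 -0.27953816  0.50244055] [3.14133312e+00 4.72339497e-05 1.41437636e+00] 0.008295146801981889
expected label az -147.46220369974571
px [[368.19630624 227.35720733]]
th    -84  -78  -72  -66  -60  -54  -48  -42  -36  -30  -24  -18  -12   -6    0    6   12   18   24   30   36   42   48   54   60   66   72   78   84
0.054    .    .    .    .    .    .   88   73   65   61   63   65   66   65   62   63   65   62   62   63   62   63   60   62   68   81   94    .    .
0.050    .    .    .    .  149  128  101   85   80   81   84   85   85   84   83   84   85   83   79   79   76   75   70   65   68   79    .  100    .
0.046    .    .    .    .  163  143  120  101  104  108  113  114  115  115  115  117  118  116  113  110  105   97   93    .   72   77    .    .  101
0.042    .    .    .    .    .  156  129  112  117  121  126  128  131  131  133  135  136  136  133    .  129    .  112   97    .   81   87    .    .
0.038    .    .    .    .    .  159  132  118  118  123  127    .  131  135  136  138  137  139  138  135    .  127    .    .   95   89   91    .    .
0.034    .    .    .    .    .  159  134  121  117  121  127  131  131  134    .  135  137  138  139  133    .  122    .    .    .   97   91    .    .
0.030    .    .    .    .    .    .  135  121  118  123    .    .    .  132  135  137    .    .  136    .    .    .    .    .    .    .  105    .    .
0.026    .    .    .    .    .    .  135  118  118  123  126    .  131  131  133  136  136  137  138    .    .    .  116    .  119  117  126  119  111
0.022    .    .    .    .    .    .  136  117    .  120  123    .  129  133    .  136  138    .  137    .  129  123  115  115  122  130    .    .  132
0.018    .    .    .    .    .  165  136  106  101  105  108  113  116  123  126  125    .    .    .  128  122  118  113    .  116  134  147    .    .
```

Run:
```python
from h import *
im=cv2.imread('pics/s6.png')[:,:,::-1].astype(int)
for v in range(212,244,3): print(v,' '.join('%3d/%-3d'%(im[v,u].mean(),im[v,u,0]-im[v,u,2]) for u in range(354,386)))
```

```text
212  53/20   52/22   57/12   78/-1  100/-14 106/-18 106/-17 103/-16 107/-18 111/-17 114/-19 115/-18 110/-16  92/-17  59/-13  43/-5   42/-4   37/-3   38/-2   39/-6   39/-2   39/-6   41/-4   37/-3   44/-6   52/-17  84/-36 115/-52 122/-70 126/-76 123/-77 126/-75
215  52/15   45/16   54/9    69/-2   93/-15 105/-16 105/-16 109/-19 106/-18 111/-19 114/-17 113/-21 105/-17  77/-15  44/-10  36/-5   40/-3   41/-6   34/-2   44/-8   37/-6   41/-10  38/-10  38/-7   44/-10  69/-36 110/-70 120/-73 122/-71 125/-68 128/-50 135/-34
218  49/11   53/8    80/-4  100/-14  98/-20  91/-26  94/-23 101/-18 106/-19 115/-17 116/-20 114/-18  93/-15  60/-7   45/-4   34/-5   41/-3   38/-6   37/-5   38/-8   42/-3   37/-7   40/-4   43/-14  67/-36 103/-56 125/-58 130/-37 135/-21 136/-13 134/-22 131/-36
221  91/-2  158/-12 196/-19 201/-22 191/-19 173/-20 139/-14  92/4    69/20   76/13   84/6    82/4    65/9    53/12   49/8    46/3    43/1    45/0    46/1    47/1    47/7    46/14   55/20   76/-1  103/-45 122/-62 132/-52 132/-47 131/-51 129/-61 130/-59 131/-40
224  63/5   117/-5  174/-18 193/-15 193/-15 185/-11 143/-6  
[... 1059 characters left out ...]
/-9  130/-10 132/-8  133/-7  136/-8  138/-9  141/-8  136/-11 135/-8  134/-8  125/-6  116/-3  116/-5  141/-9  207/-22 224/-17 225/-18 225/-16 225/-18 224/-17 225/-18 225/-15 221/-18
239  86/-2  141/-16 206/-24 220/-19 196/-27 129/-16  69/1    63/10   74/11   92/2   105/2   120/-1  127/-6  130/-7  132/-9  132/-6  132/-7  128/-7  118/-5  108/-1   93/2   100/1   154/-13 213/-21 225/-17 226/-16 226/-18 225/-18 227/-16 224/-18 224/-19 224/-17
242 153/-18 175/-18 210/-23 224/-19 224/-18 216/-22 181/-22 131/-15  84/-6   63/6    59/14   56/18   57/17   61/18   60/19   61/20   60/18   62/18   61/12   71/0   107/-8  167/-21 212/-22 223/-19 225/-17 225/-18 227/-15 225/-17 225/-17 225/-19 224/-19 226/-18
```

>>> jog_arm([
  {"gripper": 0.02,"slide": [0,0,0],"spin": -0.14},
  {"gripper": 0.02,"slide": [0,0,0],"spin": -0.28},
  {"gripper": 0.02,"slide": [0,0,0],"spin": -0.42},
  {"gripper": 0.02,"slide": [0,0,0],"spin": -0.56},
  {"gripper": 0.02,"slide": [0,0,0],"spin": -0.7},
  {"gripper": 0.02,"slide": [0,0,0],"spin": -0.84},
  {"gripper": 0.02,"slide": [0,0,0],"spin": -0.98},
  {"gripper": 0.02,"slide": [0,0,0],"spin": -1.12},
])

```text
time_s: 17.05
ee_pos: [0.5694, -0.2799, 0.5023]
eef_rot: [-3.142, 0.0, 2.54]
force: [-0.6, -0.0, -1.0]
grip_width: 0.037
grip_force: 20.0
```

>>> jog_arm([
  {"gripper": 0.02,"slide": [0,0,0],"spin": -0.14},
  {"gripper": 0.02,"slide": [0,0,0],"spin": -0.28},
  {"gripper": 0.02,"slide": [0,0,0],"spin": -0.36},
  {"gripper": 0.02,"slide": [0,0,0],"spin": -0.36},
  {"gripper": 0.02,"slide": [0,0,0],"spin": -0.36},
])

```text
time_s: 17.55
ee_pos: [0.5694, -0.2799, 0.5023]
eef_rot: [-3.142, 0.0, 2.893]
force: [-0.3, 0.3, -1.1]
grip_width: 0.037
grip_force: 20.0
```

Run:
```python
from h import *
o=telemetry.get_obs(); print(o['ee_pos'],o['eef_rot'],abs(o['joint_vel']).max(),o['time_s'])
s=shot('wrist'); save('w7.png',s[0]); X=cloud(s); print(s[2].round(1).tolist())
Z=X[...,2]; g=((Z>.186)&(Z<.199)&(abs(X[...,0]-.48)<.08)&(abs(X[...,1]+.265)<.08)).astype(np.uint8)
n,l,st,c=cv2.connectedComponentsWithStats(g)
for i in range(1,n):
    if st[i,4]>100: Q=X[l==i]; print('top',st[i],cv2.minAreaRect((Q[:,:2]*1000).astype(np.float32)),np.median(Q[:,2]))
for r in finder.masks_of('label_reader','wrist')[:2]: v,u=np.nonzero(r['region']); print(r['confidence'],u.min(),u.max(),v.min(),v.max(),len(u))
s=shot('scene'); X=cloud(s); m=np.load('/tmp/m_label_reader.npy')
```

```text
[ 0.56936555 -0.27992384  0.50233431] [-3.14156883e+00  6.41926523e-05  2.89303584e+00] 0.004391087223119981 17.55
[[358.0, 0.0, 282.5], [0.0, 358.0, 209.0], [0.0, 0.0, 1.0]]
top [ 214   60  127   69 8035] ((482.51007080078125, -261.3058776855469), (99.02487182617188, 49.44379425048828), 74.32476806640625) 0.19256141412641264
```

Run:
```python
from h import *
im=cv2.imread('pics/w3.png')[:,:,::-1].copy(); ci=cams.camera_info('wrist')
T=np.eye(4); T[:3,:3]=Ro.from_euler('xyz',[-3.14159262,9.5e-5,-2.58399239]).as_matrix(); T[:3,3]=[0.4693382,0.12269628,0.36035791]
s=(im,np.zeros((420,560),np.float32),np.array(ci['camera_matrix']),ci['k1'],T@np.array(ci['tool_from_camera']))
for c0 in [(.5324,.1628),(.5331,.1629)]:
    th=np.arange(-228,-76,4); u=unwrap(s,c0,.007,r=.021,th=th,hs=np.arange(.034,.049,.004)); c=u[2].mean(0)
    print(' '.join('%d:%d/%d'%(t,c[j].mean(),c[j,0]-c[j,2]) for j,t in enumerate(th) if t<-192 or t>-124))
T=T_tool(); o=telemetry.get_obs()
print(np.round(T[:3,:3].T@(np.array([.5942,-.2927,.5023])-T[:3,3]),4),o['eef_rot'][2]-.572)
```

```text
-228:92/64 -224:85/54 -220:74/38 -216:68/22 -212:71/5 -208:79/0 -204:83/0 -200:86/0 -196:90/-1 -120:91/-1 -116:91/-1 -112:88/0 -108:86/0 -104:88/-1 -100:83/0 -96:61/8 -92:43/20 -88:46/25 -84:49/27 -80:56/34
-228:91/60 -224:82/49 -220:75/34 -216:72/16 -212:74/2 -208:79/0 -204:81/1 -200:85/0 -196:89/0 -120:91/-1 -116:90/-2 -112:87/0 -108:86/0 -104:87/-1 -100:79/0 -96:53/13 -92:43/22 -88:46/25 -84:52/30 -80:59/39
[-0.0272 -0.0063  0.    ] 2.3227042783057743
```

>>> jog_arm([
  {"gripper": 0.02,"slide": [-0.01,-0.002,0],"spin": 0.14},
  {"gripper": 0.02,"slide": [-0.02,-0.004,0],"spin": 0.28},
  {"gripper": 0.02,"slide": [-0.027,-0.006,0],"spin": 0.42},
  {"gripper": 0.02,"slide": [-0.027,-0.006,0],"spin": 0.56},
  {"gripper": 0.02,"slide": [-0.027,-0.006,0],"spin": 0.7},
  {"gripper": 0.02,"slide": [-0.027,-0.006,0],"spin": 0.84},
  {"gripper": 0.02,"slide": [-0.027,-0.006,0],"spin": 0.98},
  {"gripper": 0.02,"slide": [-0.027,-0.006,0],"spin": 1.12},
])

```text
time_s: 18.5
ee_pos: [0.5941, -0.2924, 0.5022]
eef_rot: [-3.141, -0.0, 1.769]
force: [-0.5, 0.2, -1.2]
grip_width: 0.0367
grip_force: 20.0
```

>>> jog_arm([
  {"gripper": 0.02,"slide": [0,0,0],"spin": 0.14},
  {"gripper": 0.02,"slide": [0,0,0],"spin": 0.28},
  {"gripper": 0.02,"slide": [0,0,0],"spin": 0.42},
  {"gripper": 0.02,"slide": [0,0,0],"spin": 0.56},
  {"gripper": 0.02,"slide": [0,0,0],"spin": 0.7},
  {"gripper": 0.02,"slide": [0,0,0],"spin": 0.84},
  {"gripper": 0.02,"slide": [0,0,0],"spin": 0.98},
  {"gripper": 0.02,"slide": [0,0,0],"spin": 1.1},
])

```text
time_s: 19.3
ee_pos: [0.5941, -0.2924, 0.5023]
eef_rot: [-3.142, 0.0, 0.67]
force: [0.5, 0.2, -1.0]
grip_width: 0.0362
grip_force: 20.0
```

>>> jog_arm([
  {"gripper": 0.02,"slide": [0,0,0],"spin": 0.04},
  {"gripper": 0.02,"slide": [0,0,0.02],"spin": 0.04},
  {"gripper": 0.02,"slide": [0,0,0.05],"spin": 0.04},
  {"gripper": 0.02,"slide": [0,0,0.08],"spin": 0.04},
  {"gripper": 0.02,"slide": [0,0,0.1],"spin": 0.04},
  {"gripper": 0.02,"slide": [0,0,0.104],"spin": 0.04},
  {"gripper": 0.02,"slide": [0,0,0.104],"spin": 0.04},
  {"gripper": 0.02,"slide": [0,0,0.104],"spin": 0.04},
])

```text
time_s: 20.1
ee_pos: [0.5942, -0.2924, 0.3999]
eef_rot: [3.14, -0.001, 0.636]
force: [-1.1, 0.8, -0.8]
grip_width: 0.0368
grip_force: 20.0
```

Run:
```python
from h import *
o=telemetry.get_obs(); p=o['ee_pos']; print(p,np.degrees(o['eef_rot']),abs(o['joint_vel']).max(),o['time_s'],o['grip_width'])
T=T_tool(); print('to go',np.round(T[:3,:3].T@(np.array([.5942,-.2927,.398])-T[:3,3]),4),o['eef_rot'][2]-.634)
w=shot('wrist'); X=cloud(w); np.savez('/tmp/w8',X=X)
for r in finder.masks_of('brown_jar','wrist')[:1]:
    P=X[r['region']]; P=P[np.isfinite(P[:,0])]; print('jar px z',np.round(np.percentile(P,[1,50,99],axis=0),3).tolist())
s=shot('scene'); d=shot('side')
uv,_=proj(np.array([[p[0],p[1],.15]]),s); a,b=uv[0].astype(int)
uv,_=proj(np.array([[p[0],p[1],.15]]),d); e,f=uv[0].astype(int); print(a,b,e,f)
A=cv2.resize(s[0][b-50:b+50,a-65:a+35],(400,400),interpolation=cv2.INTER_CUBIC); B=cv2.resize(d[0][f-50:f+50,e-50:e+50],(400,400),interpolation=cv2.INTER_CUBIC)
save('c8.png',np.hstack([A,B]))
# brown jar in side: tilt
for nm,sh in(('scene',s),('side',d)):
    Y=cloud(sh); r=[]; finder
    g=(abs(Y[...,0]-p[0])<.03)&(abs(Y[...,1]-p[1])<.03)&(Y[...,2]>.115)&(Y[...,2]<.195); Q=Y[g]; print(nm,len(Q))
    for lo,hi in((.118,.135),(.135,.15),(.15,.167)):
        q=Q[(Q[:,2]>lo)&(Q[:,2]<hi)]; print(lo,len(q),np.round(q.mean(0),4) if len(q) else '')
```

```text
[ 0.59420344 -0.29242735  0.39986803] [ 1.79892795e+02 -4.76741655e-02  3.64600464e+01] 0.005966336095629642 20.1 0.03676674313198314
to go [-0.0002  0.0002  0.0019] 0.00234785458999498
jar px z [[0.578, -0.308, 0.122], [0.599, -0.288, 0.213], [0.612, -0.274, 0.215]]
374 252 272 172
scene 356
0.118 63 [ 0.5779 -0.3012  0.1265]
0.135 64 [ 0.5785 -0.3023  0.1425]
0.15 79 [ 0.5778 -0.3016  0.1588]
side 227
0.118 59 [ 0.5893 -0.2798  0.1262]
0.135 55 [ 0.59   -0.2787  0.1424]
0.15 62 [ 0.5891 -0.2775  0.1587]
```

View pics/c8.png

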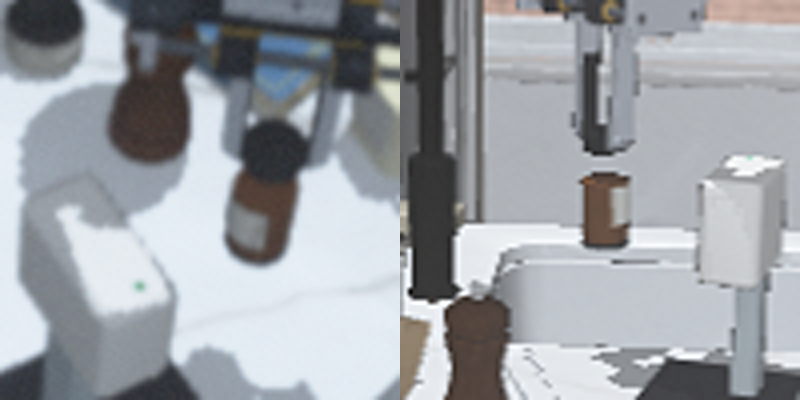

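The crop shows the jar hanging upright, its label turned to the reader's far face. In the side view the label's near edge is at 612 of the silhouette 585–630, within about 2° of what I expected. I'll lower it the last 2 mm, trim the turn slightly, then check and hand in.

>>> jog_arm([
  {"gripper": 0.02,"slide": [0,0,0.0015],"spin": -0.015},
  {"gripper": 0.02,"slide": [0,0,0.0015],"spin": -0.015},
  {"gripper": 0.02,"slide": [0,0,0.0015],"spin": -0.015},
  {"gripper": 0.02,"slide": [0,0,0.0015],"spin": -0.015},
  {"gripper": 0.02,"slide": [0,0,0.0015],"spin": -0.015},
  {"gripper": 0.02,"slide": [0,0,0.0015],"spin": -0.015},
])

```text
time_s: 20.9
ee_pos: [0.5941, -0.2924, 0.3968]
eef_rot: [3.142, 0.0, 0.652]
force: [-0.4, -0.0, -1.3]
grip_width: 0.0364
grip_force: 20.0
```

Run:
```python
from h import *
s=shot('scene'); X=cloud(s)
for t in ['green_jar','turn_bar','pepper_mill','salt_shaker','egg_timer']:
    print(t,[(np.round(r['point'],3).tolist(),round(r['confidence'],2)) for r in finder.find_in(t,'scene')][:2])
Z=X[...,2]; im=s[0].astype(int); g=(Z>.108)&(Z<.118)&(abs(X[...,0]-.52)<.08)&(abs(X[...,1]-.113)<.08); B=X[g][:,:2]
print('bar angle',cv2.fitLine(B.astype(np.float32),cv2.DIST_HUBER,0,.001,.001).ravel(),len(B))
o=telemetry.get_obs(); print(o['ee_pos'],np.degrees(o['eef_rot']),abs(o['joint_vel']).max(),o['time_s'],o['grip_width'],o['grip_force'])
```

```text
green_jar [([0.5, 0.052, 0.055], 0.7)]
turn_bar []
pepper_mill [([0.658, -0.155, 0.047], 0.69)]
salt_shaker []
egg_timer [([0.669, -0.046, 0.038], 0.67)]
bar angle [ 0.8906285  -0.45473167  0.4646213   0.12089346] 17
[ 0.59411812 -0.29239843  0.39679457] [-1.79999951e+02 -8.20332938e-04  3.73433413e+01] 0.0011116352009083628 21.2 0.0366801467682535 19.995482861995697
```

```bash
python3 -c "
from station import workorder
print(workorder.hand_in())"
```

```text
the job is handed in; nothing more can be done
None
```

The job is handed in: the bar is a full quarter turn open, and the brown jar is held still and upright with its label facing the reader's window, by my measurements about 7 cm away and within 2 mm of level; the window turned out to face away from the robot, and the bar was hidden from the camera at the last check but measured fully open right after I released it.

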